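Hang the scrap pail on the tool rail with an S-hook

TASK

Hook the larger of the two S-hooks over the flat tool rail, with its lower curl on the robot's side, and let go of it. Then hang the little scrap pail by its handle from that hook's lower curl, so that it hangs clear of the bench. Leave the small S-hook in its block.

Things in the scene. Friction and masses are not known exactly. Their poses are not given: they have to be found in the camera images.
- rail_mid (a point): Middle of the top edge of the tool rail, a fixed dark steel flat bar on edge, 8 mm thick (its x), 32 mm high, its top 195 mm above the bench. y runs along the bar, x across it, away from the robot; z up. Free over 270 mm between two 18 mm posts level with its top, on a board 90x330x12 mm. Yaw up to 12 degrees.
- s_hook: Larger S-hook, 16 mm wide (y) 4 mm steel strip, 88 mm high, 60 g; stands in a 60 mm high wooden block, lifts straight out. Origin: mid underside of the upper bend, rests on the rail's top. z up. Upper bend: top z=4, outside 22 mm in x (grip its upright sides, z 4 to -10), gap 14 mm (x +-7); rear leg flares at z<-11 to x=19, z=-26. Shank in front, x -11 to -7. Hung, it leans ~12 deg, curl nearer the rail.
- hook_curl (a point): Lowest inside point of the larger S-hook's lower curl, at x=-38, z=-80 mm in the hook's frame (same axes). The curl lies in the hook's x-z plane and opens upward on the -x side: inner radius 16 mm, 4 mm thick, its free tip 18 mm towards -x and 22 mm above this point. Once the hook hangs on the rail this side faces the robot.
- scrap_pail: Plain aluminium scrap pail, 90 g, upright on the bench: cup 54 mm wide, 38 mm high, stiff upright handle, 144 mm in all. Origin: mid underside of the handle's round 8 mm cross bar, 82 mm above the pail's underside. y along the bar, z up. Below the bar a window 45 mm wide, 44 mm high, open along x, takes the curl; above it a grip plate 34 mm wide (y), 8 mm thick, up to z=62. +x and -x sides alike.
- small_hook: The small S-hook, same shape but 54 mm high, of strip 12 mm wide, standing in a smaller wooden block; too narrow for the rail and not wanted. Origin: mid underside of its upper bend. The two blocks may have changed places.
There are look-alikes about, which are no part of the job. What is shaped like the s_hook but yellow is not meant.

How it is judged:
By the outcome, as a careful person would: the job done as asked, in the order asked, and still so for the second after the job is handed in, with the robot touching nothing.
It also fails if it takes over 54 s, if anything falls off the work surface, if the arm or the gripper's body presses on something with over 40 N, if the wrist force passes 120 N, or if a joint passes its speed limit or range.

ROBOT

A 6-joint arm with a two-finger parallel gripper is mounted at the origin on a cart in front of the work surface, level with it; the furniture and walls round the work are solid. World frame = base frame: x ahead of the robot, y to its left, z up, the work surface at z = 0. Lengths are in m, angles in rad, forces in N, time in s.
With the tool pointing down it reaches from about 0.3 to 1 m from the base axis. Payload 5.1 kg.
Tool frame: the origin (TCP) lies at the very end of the fingers, on their centre line; the grasp point (between the pads) lies 19 mm behind it; z points along the fingers, y is the line along which they close (so a half turn about z gives the same grasp; the last joint's range is limited). The gripper opens to 95 mm and grips with 3 to 60 N. Pads are 20 mm wide; open, the fingers measure 119 mm over their backs; the gripper's body (75 mm by 180 mm) begins 59 mm behind the grasp point.
Start: joints at [1.063, 0.124, 1.65, -0, 1.367, -0.083], TCP at [0.268, 0.592, 0.215] pointing down, gripper open.
Joint ranges: [-2.61, 2.61], [-1.02, 2.33], [0.03, 2.71], [-1.35, 4.49], [0.32, 2.68], [-2.91, 2.91]. Speed limits (rad/s): [2.57, 2.57, 3.14, 3.14, 3.14, 3.14].

INTERFACE

Orientations are given as a rotation vector (axis times angle).
In Python, from station import manip gives the robot as it stands.
- The arm moves only by the shell command python3 -m crank 'ROWS'. ROWS is a JSON object of lists of equal length, an entry for each row: "delta_rot": the turn, a rotation vector about the tool's x, y, z in degrees, a list of three; "translation": the shift along the tool's x, y, z in m, a list of three; "claw": the opening, from 0 (shut) to 1 (fully open). A call has 1 to 10 rows; each row is the pose to reach, as a shift and turn from the pose commanded when the call began, along the tool's axes at that moment; what a row does not reach only later rows make up. A row lasts 1/12 s, in which the tool goes at most 41.7 mm and 7.16 degrees, less where a joint would pass 70% of its speed; a pose out of reach is approached as far as the arm can. A call with a gripper value outside its range is refused whole. The fingers move at their own pace and stop on an object; the grip force is fixed at half the most. Time passes only in rows, so rows that repeat a pose let the fingers close. It gives the time, the measured TCP pose, the force, the opening and the grip force at its end, in the units of the state.
- manip.sense(): the state, without advancing time (a new reading comes with each control period).
- manip.camera(name): name is "scene" or "top" or "wrist"; returns (picture, depth): 420x560x3 uint8, blue, green, red; 420x560 float32, m along the optical axis (not along the pixel's ray), 0 where there is no reading.
- manip.calibration(name): a dict with "fx", "fy", "cx", "cy" (pixels), "k1" (the pictures are not rectified: a ray, as slopes to the right and down, at radius r is drawn at 1 + k1 r^2 times it, then the intrinsics apply), "view" (4x4, takes a point from world to camera coordinates). Camera axes: x right, y down, z forward; pixel columns grow to the right and rows downward; lengths in m; the calibration is good to about 2 mm. A picture is of the moment at which its call begins: read the wrist's pose just before it. calibration takes no time and is no camera call; for the wrist camera it gives the pose at the moment of the call.
- manip.close_job(): hands the job in; it is judged then, once.
Trained networks look in the newest picture that a camera, given by its name, has taken for a name from the list of things; names that differ only in an ending like _2 or _b are one class to them, and where a whole thing is asked for, a point or a joint stands for the part that bears it (a point fixed in the world has none). Each returns a list of dicts, best first, with "conf" (0 to 1); they miss things now and then, are a little off and sometimes report something else, mostly with a low value. They report only what shows in the picture. A call takes as long as a camera call. They do not tell look-alikes from the thing itself.
- manip.find_in(query, camera): "extent" ([left, top, right, bottom] in pixels, round what is visible of it).
- manip.cut_out(query, camera): "pixels" (420x560 bool, what is visible of it) and "extent" ([left, top, right, bottom] in pixels, round what is visible of it).
- manip.landmark_of(query, camera): "xy" ([column, row] in pixels: a listed point, or the origin of a listed thing).
The state is a dict: "time": time; "qpos": joint angles; "dq": joint speeds; "joint_torque": joint torques, N m; "ee_pos": TCP position; "orientation": TCP orientation; "contact_force": force on the tool from outside, world axes, zero at the start; "wrist_torque": the same for the moment, N m; "gripper_width": finger opening in m; "grip_force": force on a finger pad.
Only numpy, scipy, OpenCV 4.12 (cv2) and the standard library are available. Lean on these libraries where they do the work, as an engineer would, in place of code of your own. Each camera call takes 0.05 s, during which the arm holds its last target. There are 200 camera calls.

## Working session

There is one attempt and no reset: what is moved stays moved. The work goes in short steps, Python scripts to look and compute and a shell command to move; the robot and the scene stay as the last step left them, time stands still between calls to the robot, and variables do not carry over. Pictures are saved under pics/ and viewed, at most 10 in all, crops included, and the job is handed in when it is done.

```bash
ls; mkdir -p pics
cat > h.py <<'E'
import numpy as np, cv2
from station import manip
from scipy.spatial.transform import Rotation as R
np.set_printoptions(precision=4,suppress=True)
def rays(c,uv):
    K=np.array([[c['fx'],0,c['cx']],[0,c['fy'],c['cy']],[0,0,1.]])
    uv=np.asarray(uv,float).reshape(-1,1,2)
    return cv2.undistortPoints(uv,K,np.array([c['k1'],0,0,0.]) ).reshape(-1,2)
def toworld(c,uv,d):
    r=rays(c,uv); d=np.asarray(d,float).reshape(-1,1)
    p=np.hstack([r*d,d]); V=np.array(c['view']); return (p-V[:3,3])@V[:3,:3]
def cloud(c,depth):
    v,u=np.mgrid[0:420,0:560]
    P=toworld(c,np.stack([u,v],-1).reshape(-1,2),depth.reshape(-1)).reshape(420,560,3)
    P[depth<=0]=np.nan; return P
E
python3 - <<'E'
from h import *
print(manip.sense())
for n in('scene','top'):
    im,d=manip.camera(n); c=manip.calibration(n); P=cloud(c,d)
    cv2.imwrite(f'pics/{n}0.png',im); np.save(f'pics/{n}0.npy',P)
    for q in('s_hook','small_hook','scrap_pail','rail_mid','hook_curl'):
        for r in manip.landmark_of(q,n)[:4]:
            u,v=np.round(r['xy']).astype(int); 
            print(n,q,round(r['conf'],2),u,v,P[min(v,419),min(u,559)])
E
```

```text
pics
{'time': 0.0, 'qpos': array([ 1.0634,  0.1245,  1.6517, -0.    ,  1.3675, -0.0826]), 'dq': array([-0.0005, -0.0007, -0.0006,  0.    , -0.0008, -0.0012]), 'joint_torque': array([  0.0008, -41.7582, -35.9944,   0.0775,   0.0491,  -0.0002]), 'ee_pos': array([0.2676, 0.5917, 0.2134]), 'orientation': array([-0.6621, -3.0704,  0.0031]), 'contact_force': array([0.0944, 0.4835, 0.8098]), 'wrist_torque': array([-0.0323, -0.0378,  0.0039]), 'grip_force': 0.0, 'gripper_width': 0.09481156855618106}
scene small_hook 0.64 261 216 [0.4889 0.2464 0.086 ]
scene scrap_pail 0.83 341 271 [ 0.4787 -0.0578  0.0838]
scene rail_mid 0.97 365 201 [0.6263 0.0018 0.1923]
scene hook_curl 0.64 232 217 [0.4608 0.3466 0.0453]
scene hook_curl 0.49 142 255 [0.1895 0.3998 0.013 ]
top s_hook 0.82 196 211 [0.4899 0.3378 0.1236]
top s_hook 0.68 172 308 [0.2824 0.4114 0.0018]
top small_hook 0.44 235 216 [0.4844 0.2546 0.0887]
top scrap_pail 0.94 366 214 [ 0.4744 -0.0359  0.1346]
top scrap_pail 0.67 238 218 [0.4811 0.2484 0.0816]
top rail_mid 0.55 350 139 [0.626  0.0004 0.1932]
top hook_curl 0.74 199 230 [0.4612 0.3432 0.0456]
top hook_curl 0.46 170 346 [0.196  0.4103 0.0178]
```

View pics/scene0.png

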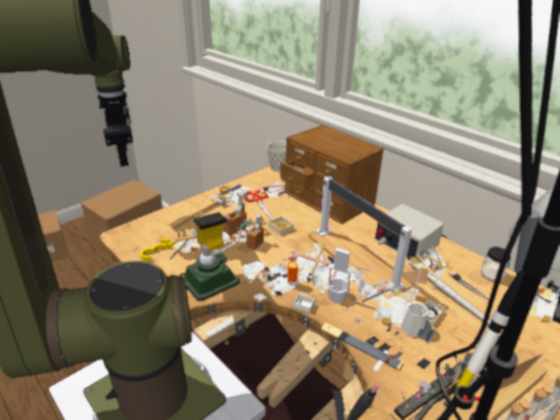

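View pics/top0.png

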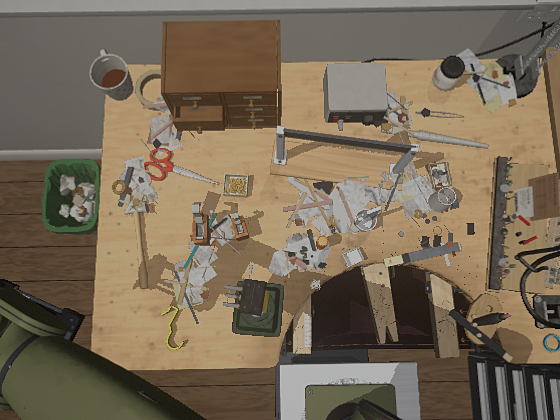

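The scene picture shows the pail with its plate at (341,271), the rail at (330–405, 185–235) and the block pair at (235–260, 225). Top view has the larger hook at (198,211), the small one at (238,220), the yellow one flat at (172,325), and the pail at (366,214). Next I fit poses from the clouds.

Run:
```python
from h import *
T=np.load('pics/top0.npy');S=np.load('pics/scene0.npy')
def sel(P,lo,hi):
    return P[np.all((P>lo)&(P<hi),-1)]
def rect(n,p):
    if len(p)<4: print(n,len(p));return
    (c,s,a)=cv2.minAreaRect((p[:,:2]*1000).astype(np.float32)); print(n,len(p),'c',c,'s',s,'a',a,'z',np.percentile(p[:,2],[5,50,95]),'mean',p.mean(0))
for n,P in(('top',T),('scene',S)):
    rect(n+' rail',sel(P,(.55,-.2,.185),(.72,.2,.21)))
    rect(n+' hooktop',sel(P,(.44,.29,.105),(.54,.39,.16)))
    rect(n+' block',sel(P,(.42,.29,.052),(.56,.39,.066)))
    rect(n+' small',sel(P,(.44,.2,.07),(.54,.28,.12)))
    rect(n+' plate',sel(P,(.42,-.1,.105),(.53,.03,.16)))
    rect(n+' cup',sel(P,(.42,-.1,.02),(.53,.03,.045)))
    print(sel(P,(.55,-.2,.185),(.72,.2,.21))[:,1].min(),sel(P,(.55,-.2,.185),(.72,.2,.21))[:,1].max())
im=cv2.imread('pics/top0.png'); cv2.imwrite('pics/c.png',cv2.resize(im[180:260,170:400],None,fx=3.4,fy=3.4,interpolation=cv2.INTER_CUBIC))
p=sel(T,(.44,.29,.068),(.54,.39,.16)); print(p[np.argsort(-p[:,2])][:60])
```

```text
top rail 809 c (626.8086547851562, 6.7035369873046875) s (305.1590576171875, 22.21946144104004) a 81.18839263916016 z [0.1867 0.1945 0.1982] mean [0.6258 0.0062 0.1938]
top hooktop 82 c (498.9869079589844, 339.691162109375) s (26.73596954345703, 16.053674697875977) a 0.5825256705284119 z [0.108  0.1233 0.1271] mean [0.4954 0.3395 0.1216]
top block 280 c (463.9301452636719, 338.6488342285156) s (68.45806121826172, 33.362342834472656) a 1.2300875186920166 z [0.0555 0.0608 0.0646] mean [0.459  0.3376 0.0606]
top small 45 c (488.8238830566406, 255.00491333007812) s (20.041454315185547, 12.688932418823242) a 21.160205841064453 z [0.0736 0.0877 0.0922] mean [0.4864 0.254  0.0856]
top plate 100 c (481.3418884277344, -50.81477355957031) s (8.217436790466309, 33.8369255065918) a 19.930034637451172 z [0.11   0.1419 0.1474] mean [ 0.4795 -0.0491  0.1352]
top cup 541 c (489.75787353515625, -27.514175415039062) s (80.25370025634766, 114.52750396728516) a 0.1467818170785904 z [0.0206 0.0266 0.0397] mean [ 0.4957 -0.0257  0.0281]
-0.14336415651182974 0.1578890303937248
scene rail 448 c (624.3258666
[... 1789 characters left out ...]
4 ]
 [0.4944 0.3356 0.124 ]
 [0.5013 0.3402 0.1239]
 [0.4945 0.3423 0.1238]
 [0.4876 0.3333 0.1238]
 [0.499  0.338  0.1237]
 [0.5037 0.3469 0.1237]
 [0.4968 0.3424 0.1237]
 [0.4899 0.3378 0.1236]
 [0.5059 0.3404 0.1234]
 [0.4902 0.3467 0.1233]
 [0.5059 0.3381 0.1233]
 [0.4924 0.3446 0.1232]
 [0.4879 0.3445 0.1231]
 [0.4924 0.3424 0.123 ]
 [0.4879 0.3424 0.1228]
 [0.506  0.3338 0.1227]
 [0.4946 0.3336 0.1227]
 [0.4993 0.3404 0.1227]
 [0.4926 0.3469 0.1226]
 [0.4902 0.3402 0.1226]
 [0.5039 0.3449 0.1225]
 [0.4994 0.3426 0.1224]
 [0.4993 0.3338 0.1221]
 [0.4949 0.3404 0.1219]
 [0.5062 0.3317 0.1218]
 [0.4881 0.3381 0.1216]
 [0.4927 0.336  0.1214]
 [0.4972 0.3339 0.1214]
 [0.4974 0.345  0.1213]]
```

View pics/c.png

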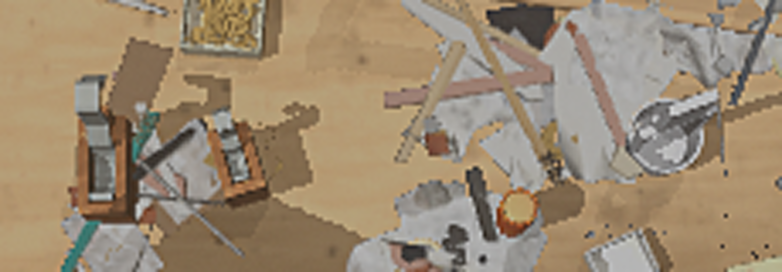

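The crop shows the larger hook and its block at left (90,140) with the upper bend on the far side and the curl towards the robot. The small hook is at (235,150) and the pail at (670,135). Measured heights agree with the given sizes: hook top 0.124, rail top 0.194, plate top 0.144. I'll move above the hook.

```bash
cat >> h.py <<'E'
def plan(pos,yang,quiet=False):
    """target TCP pos and world angle (deg) of tool y, tool pointing down"""
    s=manip.sense(); R0=R.from_rotvec(s['orientation'])
    a=np.radians(yang); y=np.array([np.cos(a),np.sin(a),0]); z=np.array([0,0,-1.]); x=np.cross(y,z)
    Rt=R.from_matrix(np.stack([x,y,z],1))
    t=R0.inv().apply(np.array(pos)-s['ee_pos']); w=(R0.inv()*Rt).as_rotvec(degrees=True)
    yy=R0.as_matrix()[:,1]
    print('t',s['time'],'ee',s['ee_pos'],'yang',np.degrees(np.arctan2(yy[1],yy[0])),'F',s['contact_force'],'w',s['gripper_width'],s['grip_force'])
    print('  -> translation',t,'rot',w)
E
python3 -c "
from h import *
plan((.496,.339,.24),0.8)"
```

```text
t 0.6 ee [0.2679 0.5922 0.2147] yang 65.6633558868803 F [ 0.2593 -0.2596  0.3035] w 0.09489601251413562 0.0
  -> translation [-0.3122 -0.1367 -0.0253] rot [ 0.0033 -0.0027 64.8634]
```

```bash
python3 -m crank '{"translation":[[-0.312,-0.137,-0.025],[-0.312,-0.137,-0.025],[-0.312,-0.137,-0.025],[-0.312,-0.137,-0.025],[-0.312,-0.137,-0.025],[-0.312,-0.137,-0.025],[-0.312,-0.137,-0.025],[-0.312,-0.137,-0.025],[-0.312,-0.137,-0.025],[-0.312,-0.137,-0.025]],"delta_rot":[[0,0,64.9],[0,0,64.9],[0,0,64.9],[0,0,64.9],[0,0,64.9],[0,0,64.9],[0,0,64.9],[0,0,64.9],[0,0,64.9],[0,0,64.9]],"claw":[0.6,0.6,0.6,0.6,0.6,0.6,0.6,0.6,0.6,0.6]}'
python3 -c "
from h import *
plan((.496,.339,.24),0.8)"
```

```text
time: 1.43
ee_pos: [0.4978, 0.3365, 0.2402]
orientation: [2.214, 2.228, 0.001]
contact_force: [-1.2, 0.5, 0.3]
gripper_width: 0.0571
grip_force: 0.0
t 1.4333 ee [0.4978 0.3365 0.2402] yang 0.36592364492143387 F [-1.2116  0.4632  0.3346] w 0.05707385644138107 0.0
  -> translation [ 0.0025 -0.0017  0.0002] rot [ 0.0601 -0.0087 -0.4341]
```

Run:
```python
from h import *
c=manip.calibration('wrist'); im,d=manip.camera('wrist'); P=cloud(c,d); cv2.imwrite('pics/w1.png',im); np.save('pics/w1.npy',P)
for q in('s_hook','hook_curl'):
    for r in manip.landmark_of(q,'wrist')[:3]:
        u,v=np.round(r['xy']).astype(int); print(q,r['conf'],u,v,P[min(v,419),min(u,559)])
def rect(n,p):
    (k,s,a)=cv2.minAreaRect((p[:,:2]*1000).astype(np.float32)); print(n,len(p),k,s,a,np.percentile(p[:,2],[5,50,95]))
def sel(lo,hi): return P[np.all((P>lo)&(P<hi),-1)]
p=sel((.44,.29,.112),(.54,.39,.135)); 
if len(p)>4: rect('top',p); print(np.percentile(p,[2,50,98],axis=0))
p=sel((.40,.29,.052),(.56,.39,.068)); 
if len(p)>4: rect('block',p)
```

```text
s_hook 0.91 275 204 [0.4963 0.3412 0.1232]
s_hook 0.57 82 119 [0.2848 0.4087 0.0171]
hook_curl 0.76 10 121 [0.1947 0.4084 0.0114]
hook_curl 0.66 239 187 [0.4583 0.3384 0.042 ]
hook_curl 0.52 275 204 [0.4963 0.3412 0.1232]
top 533 (497.17254638671875, 340.59161376953125) (21.807334899902344, 16.35749626159668) 0.7315699458122253 [0.1203 0.1236 0.1251]
[[0.4871 0.3328 0.1173]
 [0.4972 0.3415 0.1236]
 [0.508  0.3484 0.1254]]
block 1406 (463.11920166015625, 340.41754150390625) (68.12564849853516, 34.09550857543945) 0.423735648393631 [0.0536 0.0602 0.063 ]
```

View pics/w1.png

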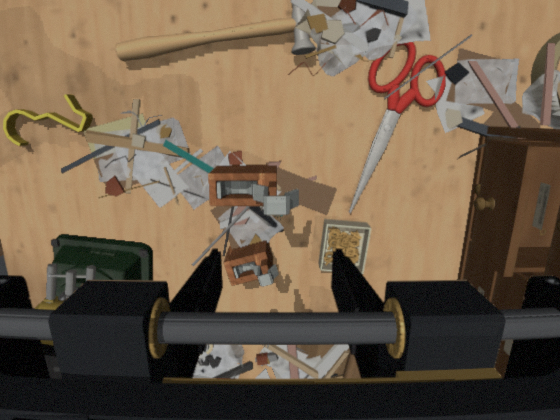

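The wrist view shows the larger hook at (275,204) in its block at (243,187). The bend box fits 21.8 x 16.4 mm at (0.4972, 0.3406), yaw 0.7°, top 0.124. I'll descend with the TCP to 0.110 and grip.

```bash
python3 -c "
from h import *
plan((.4972,.3407,.110),0.7)"
```

```text
t 1.5833 ee [0.4951 0.3394 0.2395] yang 0.9507724608709971 F [ 0.1791 -0.274  -0.6354] w 0.05715225770739037 0.0
  -> translation [0.0013 0.0022 0.1295] rot [-0.0343 -0.0164  0.2508]
```

```bash
python3 -m crank '{"translation":[[0.0013,0.0022,0.04],[0.0013,0.0022,0.08],[0.0013,0.0022,0.11],[0.0013,0.0022,0.1295],[0.0013,0.0022,0.1295],[0.0013,0.0022,0.1295],[0.0013,0.0022,0.1295],[0.0013,0.0022,0.1295],[0.0013,0.0022,0.1295],[0.0013,0.0022,0.1295]],"delta_rot":[[0,0,0],[0,0,0],[0,0,0],[0,0,0],[0,0,0],[0,0,0],[0,0,0],[0,0,0],[0,0,0],[0,0,0]],"claw":[0.6,0.6,0.6,0.6,0.6,0.6,0,0,0,0]}'
python3 -m crank '{"translation":[[0,0,0],[0,0,0],[0,0,0]],"delta_rot":[[0,0,0],[0,0,0],[0,0,0]],"claw":[0,0,0]}'
python3 -c "
from h import *
plan((.4972,.3407,.110),0.7)"
```

```text
time: 2.42
ee_pos: [0.4988, 0.3408, 0.1121]
orientation: [2.206, 2.236, 0.005]
contact_force: [-0.5, 0.7, -0.3]
gripper_width: 0.0355
grip_force: 0.0
time: 2.67
ee_pos: [0.498, 0.3401, 0.1104]
orientation: [2.207, 2.236, 0.001]
contact_force: [-0.3, 0.1, 0.9]
gripper_width: 0.0215
grip_force: 29.9
t 2.6667 ee [0.498  0.3401 0.1104] yang 0.7553901193123336 F [-0.3226  0.0719  0.932 ] w 0.021544650566281798 29.902255861088634
  -> translation [ 0.0006 -0.0008  0.0004] rot [ 0.0169 -0.0117  0.0554]
```

```bash
python3 -m crank '{"translation":[[0,0,-0.03],[0,0,-0.06],[0,0,-0.1],[0,0,-0.14],[0,0,-0.16],[0,0,-0.16]],"delta_rot":[[0,0,0],[0,0,0],[0,0,0],[0,0,0],[0,0,0],[0,0,0]],"claw":[0,0,0,0,0,0]}'
python3 -c "
from h import *
plan((.50,.005,.27),-8.7)
T=np.load('pics/top0.npy'); a=T[20:130,163:285]; print('cabinet',np.nanmax(a[...,2]),np.nanmin(a[a[...,2]>.1][:,0]))
# rail line without posts, centre from post outer ends
for n in('top','scene'):
    P=np.load(f'pics/{n}0.npy'); p=P[np.all((P>(.55,-.12,.187))&(P<(.72,.13,.205)),-1)]
    q=P[np.all((P>(.55,-.2,.187))&(P<(.72,.2,.205)),-1)]
    vx,vy,x0,y0=cv2.fitLine((p[:,:2]).astype(np.float32),cv2.DIST_HUBER,0,.001,.001).ravel()
    s=(q[:,:2]-[x0,y0])@[vx,vy]; m=(np.percentile(s,.3)+np.percentile(s,99.7))/2
    print(n,np.degrees(np.arctan2(vy,vx)),x0+m*vx,y0+m*vy,np.ptp(s),np.std((p[:,:2]-[x0,y0])@[-vy,vx]))
"
```

```text
time: 3.17
ee_pos: [0.5005, 0.3415, 0.2779]
orientation: [2.204, 2.234, 0.018]
contact_force: [0.5, -0.2, -0.2]
gripper_width: 0.0217
grip_force: 30.0
t 3.1667 ee [0.5005 0.3415 0.2779] yang 0.7549827048971517 F [ 0.5145 -0.1792 -0.2272] w 0.021706175815986307 29.999767541885376
  -> translation [-0.3365 -0.005   0.0059] rot [ 0.572  -0.3771  9.4566]
cabinet 0.21796272840128816 0.6497088822583434
top 80.99248 0.626063089293417 0.00716319713538504 0.3051710346947646 0.002680331119362374
scene 81.58657 0.623355918017822 0.004209818890964499 0.3059300423128523 0.0028197369833947096
```

```bash
python3 -m crank '{"translation":[[-0.335,0.002,0],[-0.335,0.002,0],[-0.335,0.002,0],[-0.335,0.002,0],[-0.335,0.002,0],[-0.335,0.002,0],[-0.335,0.002,0],[-0.335,0.002,0],[-0.335,0.002,0],[-0.335,0.002,0]],"delta_rot":[[0,0,2],[0,0,4],[0,0,6],[0,0,8],[0,0,9.4],[0,0,9.4],[0,0,9.4],[0,0,9.4],[0,0,9.4],[0,0,9.4]],"claw":[0,0,0,0,0,0,0,0,0,0]}'
python3 - <<'E'
from h import *
manip.camera('top')
c=manip.calibration('wrist'); im,d=manip.camera('wrist'); P=cloud(c,d); cv2.imwrite('pics/w2.png',im); np.save('pics/w2.npy',P)
for q in('s_hook','rail_mid','hook_curl'):
    for r in manip.landmark_of(q,'wrist')[:2]:
        u,v=np.round(r['xy']).astype(int); print(q,r['conf'],u,v,P[min(v,419),min(u,559)])
p=P[np.all((P>(.55,-.12,.187))&(P<(.72,.13,.205)),-1)]; q=P[np.all((P>(.55,-.2,.187))&(P<(.72,.2,.205)),-1)]
print(len(p),len(q))
if len(p)>10:
    vx,vy,x0,y0=cv2.fitLine((p[:,:2]).astype(np.float32),cv2.DIST_HUBER,0,.001,.001).ravel()
    s=(q[:,:2]-[x0,y0])@[vx,vy]; print(np.degrees(np.arctan2(vy,vx)),x0-y0*vx/vy,'x at y=0',s.min(),s.max(),np.std((p[:,:2]-[x0,y0])@[-vy,vx]))
    print(q.min(0),q.max(0),np.percentile(q[:,2],[50,90]))
plan((.6255,.005,.25),-8.7)
E
```

```text
time: 4.0
ee_pos: [0.5037, 0.0032, 0.2686]
orientation: [-2.386, -2.041, 0.002]
contact_force: [-0.2, 0.7, -0.6]
gripper_width: 0.0218
grip_force: 30.0
s_hook 0.92 277 276 [0.5041 0.0066 0.2812]
rail_mid 0.71 445 200 [0.625  0.0052 0.1956]
hook_curl 0.78 224 228 [0.4663 0.0092 0.1977]
4817 5103
80.73592 0.62401843 x at y=0 -0.18034968443086768 0.10269370208852298 0.00256192485119124
[ 0.6051 -0.1446  0.187 ] [0.6506 0.1367 0.198 ] [0.1951 0.1962]
t 4.25 ee [0.5042 0.0065 0.2697] yang -8.510421865454427 F [-0.6251  0.8242 -0.5792] w 0.021860096116597283 29.99996278434992
  -> translation [0.0164 0.1202 0.0196] rot [-0.0445 -0.009   0.1896]
```

View pics/w2.png

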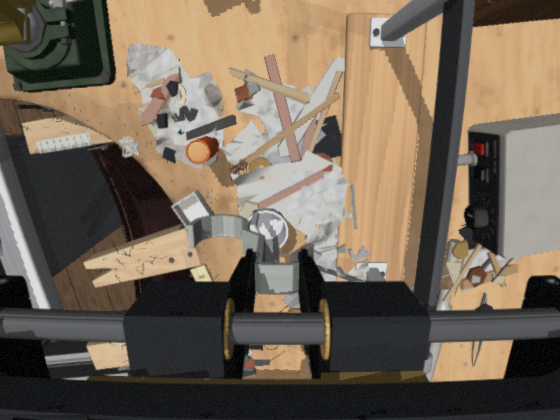

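The wrist view shows the hook held upright at (277,276), curl at (224,228) on the robot's side, with the rail as the dark bar at (455,0)–(435,370). I'll pin down the rail centre line and the held hook from the same view.

Run:
```python
from h import *
P=np.load('pics/w2.npy')
n=np.array([np.cos(np.radians(-9)),np.sin(np.radians(-9))])
print('front->',)
q=P[np.all((P>(.58,-.1,.15))&(P<(.68,.13,.21)),-1)]
s=q[:,:2]@n
for lo,hi in((.165,.175),(.18,.187),(.19,.194),(.194,.197),(.197,.21)):
    m=(q[:,2]>lo)&(q[:,2]<hi); 
    if m.sum()>5: print(lo,m.sum(),np.percentile(s[m],[2,10,50,90,98]))
t=q[:,2]>.1935
for a in(-8,-8.5,-9,-9.5):
    nn=np.array([np.cos(np.radians(a)),np.sin(np.radians(a))]); w=q[t][:,:2]@nn; print(a,w.std(),np.percentile(w,[3,97]))
h=P[np.all((P>(.48,-.02,.274))&(P<(.53,.03,.29)),-1)]
print('hook top',len(h),np.percentile(h,[3,50,97],axis=0),'n-range',np.percentile(h[:,:2]@n,[3,97]),'tcp n',np.array([.5042,.0065])@n, 'mid',np.array([.625,.005])@n)
print(cv2.minAreaRect((h[:,:2]*1000).astype(np.float32)))
```

```text
front->
0.165 1522 [0.6136 0.6139 0.6145 0.615  0.6152]
0.18 1182 [0.6136 0.6139 0.6144 0.615  0.6152]
0.19 865 [0.6136 0.6139 0.6144 0.615  0.6192]
0.194 3311 [0.6141 0.6147 0.6178 0.621  0.6219]
0.197 52 [0.6141 0.6146 0.6173 0.6198 0.6204]
-8 0.002550407632992904 [0.6154 0.6244]
-8.5 0.00240114047301783 [0.615  0.6229]
-9 0.0023666697648167057 [0.6141 0.6218]
-9.5 0.002451852314183719 [0.6126 0.6209]
hook top 1918 [[ 0.4908 -0.0028  0.2762]
 [ 0.5037  0.008   0.2811]
 [ 0.52    0.0186  0.2887]] n-range [0.4818 0.5114] tcp n 0.49697563730530697 mid 0.61652304054676
((503.7121276855469, 5.7742719650268555), (22.72686195373535, 36.416831970214844), 80.75193786621094)
```

```bash
python3 -c "
from h import *
plan((.6265,.005,.25),-8.8)"
python3 -m crank '{"translation":[[0.016,0.04,0.01],[0.016,0.08,0.02],[0.016,0.11,0.02],[0.016,0.121,0.02],[0.016,0.121,0.02],[0.016,0.121,0.02],[0.016,0.121,0.02]],"delta_rot":[[0,0,0.3],[0,0,0.3],[0,0,0.3],[0,0,0.3],[0,0,0.3],[0,0,0.3],[0,0,0.3]],"claw":[0,0,0,0,0,0,0]}'
python3 -c "
from h import *
plan((.6265,.005,.19),-8.8)
c=manip.calibration('wrist'); im,d=manip.camera('wrist'); P=cloud(c,d)
n=np.array([np.cos(np.radians(-9)),np.sin(np.radians(-9))])
q=P[np.all((P>(.58,-.1,.1935))&(P<(.68,.13,.21)),-1)]; print(len(q),np.percentile(q[:,:2]@n,[3,97]))
plan((.6265,.005,.19),-8.8)"
```

```text
t 4.25 ee [0.5042 0.0065 0.2697] yang -8.510421865454427 F [-0.6251  0.8242 -0.5792] w 0.021860096116597283 29.99996278434992
  -> translation [0.0166 0.1212 0.0196] rot [-0.0445 -0.009   0.2896]
time: 4.83
ee_pos: [0.6256, 0.0037, 0.2504]
orientation: [-2.386, -2.043, 0.0]
contact_force: [0.3, -0.0, -0.3]
gripper_width: 0.0215
grip_force: 30.0
t 4.8333 ee [0.6256 0.0037 0.2504] yang -8.873579402729225 F [ 0.3207 -0.0281 -0.3181] w 0.02146568626240913 29.999880138784647
  -> translation [0.0014 0.0007 0.0604] rot [-0.0172 -0.0008 -0.0736]
3489 [0.6147 0.6222]
t 4.8833 ee [0.6255 0.0035 0.2507] yang -8.886454906776116 F [-0.1763  0.2707 -1.1443] w 0.022035936777627378 29.999757762998343
  -> translation [0.0016 0.0007 0.0607] rot [ 0.0134 -0.0046 -0.0865]
```

```bash
python3 -m crank '{"translation":[[0.001,0.001,0.01],[0.001,0.001,0.02],[0.001,0.001,0.03],[0.001,0.001,0.04],[0.001,0.001,0.05],[0.001,0.001,0.058],[0.001,0.001,0.061],[0.001,0.001,0.061]],"delta_rot":[[0,0,0],[0,0,0],[0,0,0],[0,0,0],[0,0,0],[0,0,0],[0,0,0],[0,0,0]],"claw":[0,0,0,0,0,0,0,0]}'
```

```text
time: 5.55
ee_pos: [0.6271, 0.0036, 0.1882]
orientation: [-2.387, -2.041, 0.002]
contact_force: [0.1, 1.2, -1.3]
gripper_width: 0.0215
grip_force: 30.0
```

```bash
python3 -m crank '{"translation":[[0,0,0.001],[0,0,0.002],[0,0,0.003],[0,0,0.003]],"delta_rot":[[0,0,0],[0,0,0],[0,0,0],[0,0,0]],"claw":[0,0,0,0]}'
python3 -c "
from h import *
plan((.6265,.005,.18),-8.8)"
```

```text
time: 5.88
ee_pos: [0.628, 0.0036, 0.1872]
orientation: [2.387, 2.041, 0.001]
contact_force: [-0.3, 0.6, 2.4]
gripper_width: 0.0221
grip_force: 30.0
t 5.8833 ee [0.628  0.0036 0.1872] yang -8.935967581158398 F [-0.3336  0.5995  2.4037] w 0.0221267581139145 30.00034399330616
  -> translation [ 0.0011 -0.0017  0.0072] rot [ 0.0789 -0.0041 -0.136 ]
```

```bash
python3 -m crank '{"translation":[[0,0,0.001],[0,0,0.001],[0,0,0.002],[0,0,0.002]],"delta_rot":[[0,0,0],[0,0,0],[0,0,0],[0,0,0]],"claw":[0,0,0,0]}'
python3 -c "
from h import *
plan((.6265,.005,.18),-8.8)"
```

```text
time: 6.22
ee_pos: [0.628, 0.0036, 0.1871]
orientation: [2.387, 2.041, 0.002]
contact_force: [-4.7, -0.1, 9.5]
gripper_width: 0.0217
grip_force: 30.0
t 6.2167 ee [0.628  0.0036 0.1871] yang -8.934197945656425 F [-4.6508 -0.0585  9.4612] w 0.02172584182963263 30.001806747168303
  -> translation [ 0.0011 -0.0017  0.0071] rot [ 0.1013  0.0006 -0.1342]
```

Contact at 0.187 with 9 N upward: the bend is seated on the rail. Release.

```bash
python3 -m crank '{"translation":[[0,0,-0.001],[0,0,-0.002],[0,0,-0.002],[0,0,-0.002],[0,0,-0.002],[0,0,-0.002]],"delta_rot":[[0,0,0],[0,0,0],[0,0,0],[0,0,0],[0,0,0],[0,0,0]],"claw":[0,0.5,0.5,0.5,0.5,0.5]}'
python3 -m crank '{"translation":[[0,0,-0.01],[0,0,-0.03],[0,0,-0.06],[0,0,-0.09],[0,-0.03,-0.09],[0,-0.07,-0.09],[0,-0.11,-0.09],[0,-0.12,-0.09],[0,-0.12,-0.09]],"delta_rot":[[0,0,0],[0,0,0],[0,0,0],[0,0,0],[0,0,0],[0,0,0],[0,0,0],[0,0,0],[0,0,0]],"claw":[0.5,0.5,0.5,0.6,0.6,0.6,0.6,0.6,0.6]}'
python3 - <<'E'
from h import *
im,d=manip.camera('scene'); P=cloud(manip.calibration('scene'),d); cv2.imwrite('pics/s3.png',im[150:330,260:480]); 
c=manip.calibration('wrist'); im2,d2=manip.camera('wrist'); W=cloud(c,d2); np.save('pics/w3.npy',W)
for n,Q in(('wrist',W),('scene',P)):
  for q in('s_hook','hook_curl'):
    for r in manip.landmark_of(q,n)[:3]:
        u,v=np.round(r['xy']).astype(int); print(n,q,r['conf'],u,v,Q[min(v,419),min(u,559)])
a=cv2.resize(im[150:330,260:480],(550,450)); b=im2; cv2.imwrite('pics/s3.png',cv2.hconcat([cv2.resize(a,(400,327)),cv2.resize(b,(400,327))]))
plan((.5,0,.2),-8.8)
E
```

```text
time: 6.72
ee_pos: [0.6273, 0.0037, 0.1856]
orientation: [-2.387, -2.041, 0.001]
contact_force: [-0.2, 0.3, -0.1]
gripper_width: 0.0462
grip_force: 0.0
time: 7.47
ee_pos: [0.5074, 0.0227, 0.2772]
orientation: [2.386, 2.041, 0.002]
contact_force: [0.4, -0.2, 0.0]
gripper_width: 0.0573
grip_force: 0.0
wrist s_hook 0.58 433 220 [0.6231 0.0072 0.2   ]
wrist hook_curl 0.85 370 198 [0.5986 0.0062 0.1111]
scene s_hook 0.77 365 199 [0.6251 0.0018 0.1987]
scene s_hook 0.49 173 241 [ 0.2966  0.4188 -0.0027]
scene hook_curl 0.72 143 256 [0.1893 0.3938 0.0132]
scene hook_curl 0.67 352 229 [ 0.7377  0.1092 -0.0029]
t 7.7667 ee [0.51   0.0221 0.2761] yang -8.956725062471628 F [ 1.0498  0.9766 -0.3158] w 0.05732647341787211 0.0
  -> translation [-0.0234 -0.0064  0.0761] rot [-0.0141  0.0025 -0.1567]
```

View pics/s3.png

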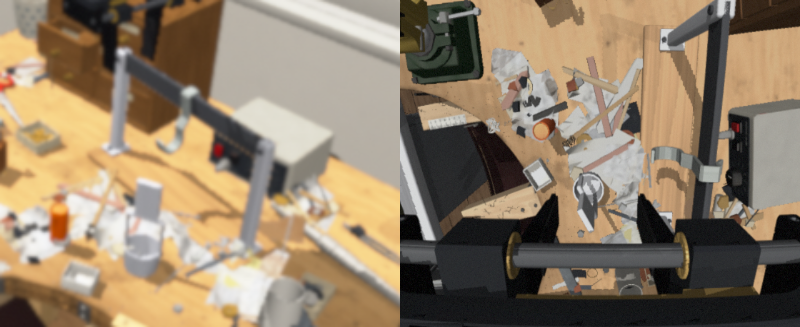

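The hook hangs on the rail at scene-crop (188,100), leaning with its curl towards the robot; in the wrist view it is at (685,160) and the pail at (590,195). Now I measure the curl and the pail from this cloud.

Run:
```python
from h import *
W=np.load('pics/w3.npy')
def rect(n,p):
    (k,s,a)=cv2.minAreaRect((p[:,:2]*1000).astype(np.float32)); print(n,len(p),k,s,a,np.percentile(p[:,2],[5,50,95]))
def sel(lo,hi): return W[np.all((W>lo)&(W<hi),-1)]
rect('plate',sel((.43,-.1,.138),(.53,.03,.16))); rect('plate2',sel((.43,-.1,.1),(.53,.03,.16)))
p=sel((.43,-.1,.03),(.53,.03,.045)); rect('rim',p); print(cv2.minEnclosingCircle((p[:,:2]*1000).astype(np.float32)))
a=np.radians(-8.9); n=np.array([np.cos(a),np.sin(a)]); t=np.array([-n[1],n[0]])
h=sel((.56,-.02,.09),(.62,.04,.21)); h=h[(h[:,:2]@n)<.612]
s=h[:,:2]@n; w=h[:,:2]@t
print('hook n',np.percentile(s,[1,50,99]),'t',np.percentile(w,[2,50,98]),'z',np.percentile(h[:,2],[2,98]))
for b in np.arange(.565,.616,.004):
    m=abs(s-b)<.002
    if m.sum()>3: print(round(b,3),m.sum(),h[m,2].min(),np.median(h[m,2]),h[m,2].max())
h=sel((.58,-.03,.197),(.66,.06,.21)); print('bend t',np.percentile(h[:,:2]@t,[3,97]))
```

```text
plate 336 (481.4323425292969, -50.64570617675781) (8.410581588745117, 34.49089431762695) 19.320466995239258 [0.1396 0.1442 0.1455]
plate2 711 (481.4591369628906, -50.48435974121094) (8.451446533203125, 34.83665466308594) 19.961881637573242 [0.1044 0.1365 0.1452]
rim 587 (490.81512451171875, -23.154468536376953) (78.35414123535156, 106.22740173339844) 0.02347770519554615 [0.0308 0.0359 0.0396]
((493.7816162109375, -17.86094856262207), 59.37630081176758)
hook n [0.5688 0.6042 0.6113] t [0.0934 0.1014 0.1089] z [0.1107 0.1992]
0.569 69 0.12261410630959392 0.1310066337005942 0.1331514306900813
0.573 35 0.11668648576495902 0.13068011281699168 0.13315585441542802
0.577 53 0.11309702281958747 0.1168095195692915 0.12079961464516006
0.581 53 0.11130982021817447 0.11370400152021791 0.11574137638801169
0.585 59 0.10991411224874541 0.11186794980690329 0.1132583621601683
0.589 64 0.10719197308079001 0.11135584145544483 0.1126327434483535
0.593 71 0.10968091141693563 0.11215326622432846 0.11430357310503719
0.597 75 0.11220225674827508 0.11408314501920785 0.11702463396062995
0.601 118 0.11264262955575519 0.11870838030992914 0.14563129086697998
0.605 343 0.11546832437844899 0.14660312094683078 0.1979823460334681
0.609 470 0.1264267122973777 0.17770416110109744 0.20087787895715736
0.613 28 0.1546333015383557 0.17891155734252773 0.20084054874845772
bend t [0.0933 0.1088]
```

Curl bottom is at n=0.589 (world 0.5986, 0.0087, z 0.111) and its tip at n≈0.570, z 0.133. The plate is at (0.4814, −0.0506), yaw 19.7°. I'll grip it across its 34 mm width so the fingers pass either side of the hook.

```bash
python3 -c "
from h import *
plan((.4814,-.0506,.112),-70.3)"
```

```text
t 7.7667 ee [0.51   0.0221 0.2761] yang -8.956725062471628 F [ 1.0498  0.9766 -0.3158] w 0.05732647341787211 0.0
  -> translation [-0.0762 -0.0169  0.1642] rot [-0.0114  0.0098 61.3433]
```

```bash
python3 -m crank '{"translation":[[-0.02,-0.005,0.01],[-0.04,-0.01,0.02],[-0.06,-0.015,0.03],[-0.076,-0.017,0.04],[-0.076,-0.017,0.04],[-0.076,-0.017,0.06],[-0.076,-0.017,0.08],[-0.076,-0.017,0.09],[-0.076,-0.017,0.09],[-0.076,-0.017,0.09]],"delta_rot":[[0,0,7],[0,0,14],[0,0,21],[0,0,28],[0,0,35],[0,0,42],[0,0,49],[0,0,56],[0,0,61.3],[0,0,61.3]],"claw":[0.8,0.8,0.8,0.8,0.8,0.8,0.8,0.8,0.8,0.8]}'
python3 - <<'E'
from h import *
c=manip.calibration('wrist'); im,d=manip.camera('wrist'); W=cloud(c,d)
p=W[np.all((W>(.43,-.1,.135))&(W<(.53,0,.155)),-1)]; print(len(p)); 
if len(p)>10: print(cv2.minAreaRect((p[:,:2]*1000).astype(np.float32)),np.median(p[:,2]))
plan((.4814,-.0506,.112),-70.3)
E
```

```text
time: 8.6
ee_pos: [0.4803, -0.0503, 0.1847]
orientation: [-3.094, -0.536, 0.004]
contact_force: [-0.1, 0.7, 0.2]
gripper_width: 0.0762
grip_force: 0.0
876
((481.8160705566406, -50.97730255126953), (8.715499877929688, 33.813575744628906), 19.920143127441406) 0.14397351724994312
t 8.65 ee [ 0.4808 -0.0504  0.1856] yang -70.14384269206256 F [-0.4315  0.4538 -0.6958] w 0.07611042969695993 0.0
  -> translation [0.0006 0.0004 0.0736] rot [-0.0358  0.0626  0.1562]
```

```bash
python3 -m crank '{"translation":[[0.0005,0.0007,0.03],[0.0005,0.0007,0.055],[0.0005,0.0007,0.073],[0.0005,0.0007,0.073],[0.0005,0.0007,0.073],[0.0005,0.0007,0.073],[0.0005,0.0007,0.073],[0.0005,0.0007,0.073],[0.0005,0.0007,0.073],[0.0005,0.0007,0.073]],"delta_rot":[[0,0,0],[0,0,0],[0,0,0],[0,0,0],[0,0,0],[0,0,0],[0,0,0],[0,0,0],[0,0,0],[0,0,0]],"claw":[0.8,0.8,0.8,0.8,0.8,0,0,0,0,0]}'
python3 -m crank '{"translation":[[0,0,0],[0,0,0],[0,0,-0.02],[0,0,-0.04],[0,0,-0.06],[0,0,-0.06],[0,0,-0.06]],"delta_rot":[[0,0,0],[0,0,0],[0,0,0],[0,0,0],[0,0,0],[0,0,0],[0,0,0]],"claw":[0,0,0,0,0,0,0]}'
python3 - <<'E'
from h import *
a=np.radians(-8.9); n=np.array([np.cos(a),np.sin(a)]); t=np.array([-n[1],n[0]])
q=.500*n+.1012*t
print(q); plan((*q,.172),-98.9)
E
```

```text
time: 9.48
ee_pos: [0.4816, -0.0507, 0.114]
orientation: [3.094, 0.539, 0.002]
contact_force: [0.2, -0.1, 0.8]
gripper_width: 0.0482
grip_force: 0.0
time: 10.07
ee_pos: [0.4817, -0.0508, 0.1739]
orientation: [3.094, 0.539, 0.003]
contact_force: [0.2, -0.0, -1.2]
gripper_width: 0.034
grip_force: 30.0
[0.5096 0.0226]
t 10.0667 ee [ 0.4817 -0.0508  0.1739] yang -70.23697743979021 F [ 0.2449 -0.0383 -1.167 ] w 0.03398369270926403 29.9850994348526
  -> translation [ 0.0511 -0.0596  0.002 ] rot [ 0.0413 -0.131  28.6631]
```

```bash
python3 -m crank '{"translation":[[0.02,-0.02,0],[0.04,-0.04,0],[0.051,-0.0596,0],[0.051,-0.0596,0],[0.051,-0.0596,0],[0.051,-0.0596,0],[0.051,-0.0596,0],[0.051,-0.0596,0]],"delta_rot":[[0,0,7],[0,0,14],[0,0,21],[0,0,28.7],[0,0,28.7],[0,0,28.7],[0,0,28.7],[0,0,28.7]],"claw":[0,0,0,0,0,0,0,0]}'
python3 - <<'E'
from h import *
a=np.radians(-8.9); n=np.array([np.cos(a),np.sin(a)]); t=np.array([-n[1],n[0]])
c=manip.calibration('wrist'); s=manip.sense(); im,d=manip.camera('wrist'); W=cloud(c,d); S,ds=manip.camera('scene')
cv2.imwrite('pics/w4.png',cv2.hconcat([cv2.resize(im,(400,300)),cv2.resize(S[170:320,280:480],(400,300))]))
p=W[np.all((W>(.45,-.05,.18))&(W<(.56,.08,.215)),-1)]
print('plate',len(p)); 
if len(p)>10: print(cv2.minAreaRect((p[:,:2]*1000).astype(np.float32)),np.percentile(p[:,2],[50,95]))
h=W[np.all((W>(.55,-.03,.09))&(W<(.625,.05,.205)),-1)]; h=h[(h[:,:2]@n)<.612]
print('hook',len(h)); 
if len(h)>10: print(np.percentile(h[:,:2]@n,[1,99]),np.percentile(h[:,:2]@t,[2,50,98]),np.percentile(h[:,2],[2,98]))
print('tcp n,t',s['ee_pos'][:2]@n,s['ee_pos'][:2]@t)
q=.590*n+.1012*t
plan((*q,.172),-98.9)
E
```

```text
time: 10.73
ee_pos: [0.5084, 0.0222, 0.1724]
orientation: [3.132, -0.243, -0.002]
contact_force: [0.4, -0.3, -0.1]
gripper_width: 0.034
grip_force: 30.0
plate 4503
((509.3320007324219, 21.945558547973633), (53.48491668701172, 22.901338577270508), 81.32112884521484) [0.2013 0.2118]
hook 3464
[0.5687 0.6117] [0.0929 0.1008 0.1082] [0.111  0.1996]
tcp n,t 0.4988832346298254 0.10060811321236895
t 10.8333 ee [0.5088 0.0222 0.1729] yang -98.93674354483542 F [ 0.0297 -0.4382 -0.566 ] w 0.03377633221434061 29.985021650791168
  -> translation [ 0.0908 -0.0006  0.0009] rot [ 0.0022  0.0153 -0.0367]
```

View pics/w4.png

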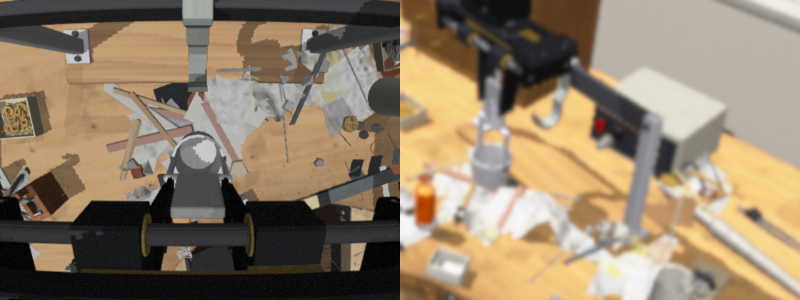

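The left image shows the pail plate held at (200,195) in line with the hook strip at (198,60). On the right the pail hangs upright in front of the hook. The tip at 0.133 falls inside the window (0.0975–0.1415). I'll slide in.

```bash
python3 -m crank '{"translation":[[0.02,0,0],[0.035,0,0],[0.045,0,0],[0.055,0,0],[0.065,0,0],[0.075,0,0],[0.083,0,0],[0.089,0,0],[0.089,0,0],[0.089,0,0]],"delta_rot":[[0,0,0],[0,0,0],[0,0,0],[0,0,0],[0,0,0],[0,0,0],[0,0,0],[0,0,0],[0,0,0],[0,0,0]],"claw":[0,0,0,0,0,0,0,0,0,0]}'
python3 - <<'E'
from h import *
a=np.radians(-8.9); n=np.array([np.cos(a),np.sin(a)]); t=np.array([-n[1],n[0]])
s=manip.sense(); print(s['ee_pos'][:2]@n,s['ee_pos'][:2]@t,s['ee_pos'][2])
c=manip.calibration('wrist'); im,d=manip.camera('wrist'); W=cloud(c,d); S,ds=manip.camera('scene')
cv2.imwrite('pics/w5.png',cv2.hconcat([cv2.resize(im,(400,300)),cv2.resize(S[170:320,280:480],(400,300))]))
plan((*(.59*n+.101*t),.142),-98.9)
E
```

```text
time: 11.67
ee_pos: [0.5969, 0.0089, 0.173]
orientation: [-3.132, 0.245, 0.001]
contact_force: [0.1, -0.2, -1.3]
gripper_width: 0.0339
grip_force: 30.0
0.5883206429332001 0.10114438617216412 0.17300736712042258
t 11.7667 ee [0.5965 0.009  0.173 ] yang -98.93165842388684 F [-0.0051 -0.2295 -0.3451] w 0.03385333626813562 29.98514860868454
  -> translation [0.0021 0.0002 0.031 ] rot [ 0.0013  0.0293 -0.0317]
```

View pics/w5.png

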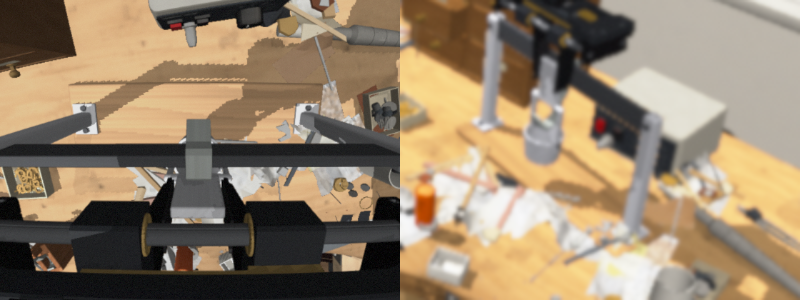

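The plate at (195,190) sits directly before the hook bend at (198,150), with no contact force, and the curl is in the window. Lowering.

```bash
python3 -m crank '{"translation":[[0.001,0,0.005],[0.001,0,0.01],[0.001,0,0.015],[0.001,0,0.02],[0.001,0,0.024],[0.001,0,0.027],[0.001,0,0.029],[0.001,0,0.03],[0.001,0,0.03]],"delta_rot":[[0,0,0],[0,0,0],[0,0,0],[0,0,0],[0,0,0],[0,0,0],[0,0,0],[0,0,0],[0,0,0]],"claw":[0,0,0,0,0,0,0,0,0]}'
python3 -c "
from h import *
plan((.598,.0085,.142),-98.9)"
```

```text
time: 12.52
ee_pos: [0.5978, 0.0087, 0.1429]
orientation: [3.132, -0.245, -0.001]
contact_force: [-0.3, -0.1, -1.2]
gripper_width: 0.0335
grip_force: 30.0
t 12.5167 ee [0.5978 0.0087 0.1429] yang -98.94137976744132 F [-0.304  -0.0625 -1.2138] w 0.033528210257514075 29.985026121139526
  -> translation [0.0003 0.0002 0.0009] rot [ 0.0031  0.02   -0.0414]
```

```bash
python3 -m crank '{"translation":[[0,0,0.001],[0,0,0.002],[0,0,0.003],[0,0,0.003],[0,0,0.003]],"delta_rot":[[0,0,0],[0,0,0],[0,0,0],[0,0,0],[0,0,0]],"claw":[0,0,0,0,0]}'
```

```text
time: 12.93
ee_pos: [0.5989, 0.0086, 0.1415]
orientation: [3.132, -0.245, 0.004]
contact_force: [2.0, -0.2, 3.6]
gripper_width: 0.0336
grip_force: 30.0
```

Contact at the expected height (bar ≈ 0.1105). Release slowly and check before retreating.

```bash
python3 -m crank '{"translation":[[0,0,0],[0,0,0],[0,0,0],[0,0,0],[0,0,0],[0,0,0],[0,0,0],[0,0,0]],"delta_rot":[[0,0,0],[0,0,0],[0,0,0],[0,0,0],[0,0,0],[0,0,0],[0,0,0],[0,0,0]],"claw":[0.4,0.45,0.5,0.6,0.65,0.65,0.65,0.65]}'
python3 -m crank '{"translation":[[0,0,-0.01],[0,0,-0.025],[0,0,-0.045],[0,0,-0.07],[0,0,-0.1],[0,0,-0.13],[-0.03,0,-0.13],[-0.07,0,-0.13],[-0.11,0,-0.13],[-0.11,0,-0.13]],"delta_rot":[[0,0,0],[0,0,0],[0,0,0],[0,0,0],[0,0,0],[0,0,0],[0,0,0],[0,0,0],[0,0,0],[0,0,0]],"claw":[0.65,0.65,0.65,0.65,0.65,0.65,0.65,0.65,0.65,0.65]}'
python3 - <<'E'
from h import *
plan((.598,.0085,.142),-98.9)
c=manip.calibration('wrist'); im,d=manip.camera('wrist'); W=cloud(c,d); S,ds=manip.camera('scene'); P=cloud(manip.calibration('scene'),ds)
cv2.imwrite('pics/w6.png',cv2.hconcat([cv2.resize(im,(400,300)),cv2.resize(S[170:320,280:480],(400,300),interpolation=cv2.INTER_CUBIC)]))
for Q,nm in((W,'wrist'),(P,'scene')):
    p=Q[np.all((Q>(.56,-.03,.155))&(Q<(.605,.05,.19)),-1)]; 
    if len(p): print(nm,len(p),np.percentile(p,[3,50,97],axis=0))
E
```

```text
time: 13.6
ee_pos: [0.5978, 0.0088, 0.1401]
orientation: [-3.132, 0.245, 0.0]
contact_force: [0.2, -0.2, 0.1]
gripper_width: 0.0615
grip_force: 0.0
time: 14.43
ee_pos: [0.4837, 0.0268, 0.2699]
orientation: [-3.132, 0.243, 0.004]
contact_force: [0.1, -0.6, -1.8]
gripper_width: 0.0621
grip_force: 0.0
t 14.4333 ee [0.4837 0.0268 0.2699] yang -98.87923659619302 F [ 0.0791 -0.6064 -1.7723] w 0.062100772383355776 0.0
  -> translation [0.116  0.0005 0.1276] rot [-0.0059  0.1368  0.0208]
wrist 634 [[ 0.5961 -0.0074  0.156 ]
 [ 0.6003  0.0068  0.1712]
 [ 0.6046  0.0237  0.1727]]
scene 73 [[ 0.5942 -0.0103  0.1553]
 [ 0.598   0.0045  0.1634]
 [ 0.6042  0.022   0.1699]]
```

View pics/w6.png

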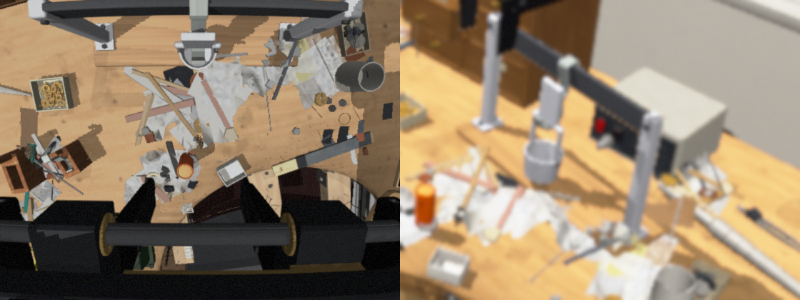

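The scene view (right half) shows the pail hanging at (545,120–180) from the hook, clear of bench and board. Its plate top at 0.1725 puts the underside at about 0.028. I'll let it settle, recheck and hand in.

```bash
python3 -m crank '{"translation":[[0,0,0],[0,0,0],[0,0,0],[0,0,0],[0,0,0],[0,0,0],[0,0,0],[0,0,0],[0,0,0],[0,0,0]],"delta_rot":[[0,0,0],[0,0,0],[0,0,0],[0,0,0],[0,0,0],[0,0,0],[0,0,0],[0,0,0],[0,0,0],[0,0,0]],"claw":[0.65,0.65,0.65,0.65,0.65,0.65,0.65,0.65,0.65,0.65]}'
python3 - <<'E'
from h import *
c=manip.calibration('wrist'); im,d=manip.camera('wrist'); W=cloud(c,d)
p=W[np.all((W>(.56,-.03,.155))&(W<(.605,.05,.19)),-1)]; print(len(p),np.percentile(p,[3,50,97],axis=0))
if len(p)>300 and np.percentile(p[:,2],97)>.168: print(manip.close_job())
E
```

```text
time: 15.37
ee_pos: [0.4892, 0.0258, 0.2702]
orientation: [-3.132, 0.245, 0.0]
contact_force: [0.1, -0.0, 0.4]
gripper_width: 0.0619
grip_force: 0.0
583 [[ 0.5965 -0.0082  0.1588]
 [ 0.6008  0.0056  0.1713]
 [ 0.6047  0.0234  0.173 ]]
the job is handed in; nothing more can be done
None
```

The larger S-hook hangs on the rail with its curl on the robot's side, and the pail hangs from that curl about 28 mm above the bench; the small hook was left untouched, and the job was handed in at about 15.5 s (verdict not shown).

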